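# Snap the cover onto the terminal housing

## Robot

A 6-joint arm with a two-finger parallel gripper is mounted at the origin on a cart in front of the work surface, level with it; the furniture and walls round the work are solid. World frame = base frame: x ahead of the robot, y to its left, z up, the work surface at z = 0. Lengths are in m, angles in rad, forces in N, time in s.
With the tool pointing down it reaches from about 0.35 to 0.975 m from the base axis. Payload 4.9 kg.
Tool frame: the origin (TCP) lies between the finger pads; the fingertips stand 17 mm ahead of it and the grasp point (between the pads) lies 2 mm behind it (manip.finger_overhang is the distance from the TCP to the fingertips, in m); z points along the fingers, y is the line along which they close (so a half turn about z gives the same grasp; the last joint's range is limited). The gripper opens to 85 mm and grips with 20 to 120 N. Pads are 22 mm wide; open, the fingers measure 114 mm over their backs; the gripper's body (76 mm by 85 mm) begins 54 mm behind the grasp point. The pads swing forward as they close: fully open they stand 13 mm farther back than shut.
Start: joints at [-1.45, 0.053, 1.613, -0, 1.476, -0.119], TCP at [0.148, -0.607, 0.225] pointing down, gripper open.
Joint ranges: [-3.01, 3.01], [-1.01, 2.22], [0.06, 2.58], [-1.02, 4.17], [0.09, 2.62], [-3.14, 3.14]. Speed limits (rad/s): [2.57, 2.57, 3.14, 3.14, 3.14, 3.14].

## Interface

Orientations are given as a unit quaternion [x, y, z, w].
In Python, from workcell import manip gives the robot as it stands. The module is installed in compiled form; this text tells all that it offers.
- The arm moves only by the tool drive_tool, never from a script. Its argument "targets" is a list of rows, each an object with "dp": the shift along the tool's x, y, z in mm, a list of three; "rot": the turn, a rotation vector about the tool's x, y, z in rad, a list of three; "gripper": the finger opening in mm, from 0 to 85.4. A call has 1 to 12 rows; each row shifts and turns the commanded pose from where the row before left it, along the tool's axes as they then stand; what a row does not reach is not made up. A row lasts 1/12 s, in which the tool goes at most 41.7 mm and 7.16 degrees, less where a joint would pass 70% of its speed; a pose out of reach is approached as far as the arm can. A call with a gripper value outside its range is refused whole. The fingers move at their own pace and stop on an object; "squeeze" is the grip in N (left out, the last holds). Time passes only in rows, so rows that do not move let the fingers close. It gives the time, the measured TCP pose, the force, the opening and the grip force at its end, in the units of the state.
- manip.state(): the state, without advancing time (a new reading comes with each control period).
- manip.read_camera(name): name is "scene" or "top" or "wrist"; returns the picture (384x512x3 uint8, red, green, blue); there is no depth.
- manip.camera_model(name): a dict with "fx", "fy", "cx", "cy" (pixels), "position" and "orientation" of the camera in the world. Camera axes: x right, y down, z forward; pixel columns grow to the right and rows downward; lengths in m; the calibration is good to about 2 mm. The wrist camera is an equidistant fisheye: a pixel r from the principal point sees the ray r / f radians off the axis. A picture is of the moment at which its call begins: read the wrist's pose just before it. camera_model takes no time and is no camera call; for the wrist camera it gives the pose at the moment of the call.
- manip.finish_job(): hands the job in; it is judged then, once.
The state is a dict: "t": time; "joint_positions": joint angles; "qd": joint speeds; "effort": joint torques, N m; "position": TCP position; "eef_rot": TCP orientation; "ft_force": force on the tool from outside, world axes, zero at the start; "ft_torque": the same for the moment, N m; "finger_gap": opening from 0.0 (shut) to 1.0 (fully open); "finger_force": force on a finger pad.
Only numpy, scipy, OpenCV 4.12 (cv2) and the standard library are available. Lean on these libraries where they do the work, as an engineer would, in place of code of your own. Each camera call takes 0.05 s, during which the arm holds its last target. There are 200 camera calls.

## Task

Pick up the orange clip-on cover, set it lengthwise over the open grey terminal housing so that one clip arm hangs outside each short end, and press it straight down until both clips have snapped under the sprung steel catches and the cover sits flush on the rim. Then keep pressing it home with a steady 20 N or so for about half a second, and let go; cover and housing crack if they are pressed or wedged together with more than 32 N at any time. Keep the cover level and leave the other things on the bench where they are.

Things in the scene. Friction and masses are not known exactly. Their poses are not given: they have to be found in the camera images.
- cover_grip (a point): Middle of the grip rib on top of the orange plastic cover, where to grasp it, with the fingers closing along x. The rib runs across the cover: 14 mm thick along x, 56 mm along y, 26 mm high (13 mm above and below this point). Cover: 0.10 to 0.18 kg, 55 mm high, standing on its two clip arms; x along its length, y across, z up; the same after half a turn about z.
- cover_plate (a point): Middle of the underside of the cover's plate (114 x 66 x 5 mm), 18 mm below the grip point, same axes; fully home, it coincides with the rim point. Below the plate: skirts on the long sides, 50 mm long, 16 mm deep, inner faces 60 mm apart; a rigid clip arm at each end, 22 mm wide, 24 mm deep, inner faces at x = +-51 mm, with a barb at its foot, 4 mm high, pointing inward to x = +-46.8 mm.
- housing_rim (a point): Middle of the open mouth of the grey terminal housing, level with its rim, 48 mm above the bench. x along its length, y across, z up; the same after half a turn. Walls 90 mm (x) by 56 mm (y) outside, so the cover has 2 mm to spare on each long side. The rim is a rigid stop for the plate: there the force rises steeply.
- housing: The same housing, screwed to the bench; origin under its middle, on the bench. Flange 130 x 72 x 6 mm; black terminal strip with brass screws inside, its top 16 mm below the rim. At each short end a sprung steel catch, 24 mm wide, stands out 5 mm: a ramp from 7 to 16 mm below the rim, a nose, and a flat ledge 18.5 mm below the rim.
- catch_a (a joint): Catch in the housing's +x end wall, m: 0 = fully out (at rest, or sprung over the barb), up to 0.006 as it is driven in. Pressing the cover: barbs meet the ramps with the plate about 14 mm above the rim; resistance rises to 10 to 18 N, then falls to a few N with the plate about 7 mm up; 1.5 mm above the rim the catches spring out over the barbs; then the plate meets the rim.
- catch_b (a joint): Catch in the housing's -x end wall, same values. Each catch spring: about 4 N at rest, plus 1.4 N per mm; polished and slippery.
- petri_dish: Bystander, leave alone: glass dish of white pellets, 44 mm across, 9 mm high. Origin at the middle of its underside.
- jar3: Bystander, leave alone: sample jar with a yellow cap, 54 mm across, 75 mm high. Origin at the middle of its underside.
- stopwatch: Bystander, leave alone: black stopwatch, 70 x 58 x 18 mm. Origin at the middle of its underside.
- tape_roll: Bystander, leave alone: roll of masking tape lying flat, 82 mm across, 24 mm high. Origin at the middle of its underside.
- die_holder: Bystander, leave alone: small wooden block with two steel dies, 32 x 60 x 26 mm. Origin at the middle of its underside.
- jar1: Bystander, leave alone: sample jar with a blue cap, 68 mm across, 100 mm high. Origin at the middle of its underside.
- screwdriver: Bystander, leave alone: screwdriver with a yellow handle, 213 mm long. Origin at the middle of its underside.

How it is judged:
By the outcome, as a careful person would: the job done as asked, in the order asked, and still so for the second after the job is handed in, with the robot touching nothing.
It also fails if it takes over 51 s, if anything falls off the work surface, if the arm or the gripper's body presses on something with over 40 N, if the wrist force passes 120 N, or if a joint passes its speed limit or range.

## Working session

There is one attempt and no reset: what is moved stays moved. The work goes in short steps, Python scripts to look and compute and a tool call to move; the robot and the scene stay as the last step left them, time stands still between calls to the robot, and variables do not carry over. Pictures are saved under pics/ and viewed, at most 10 in all, crops included, and the job is handed in when it is done.

Besides the shell and the picture viewer there is one more tool, called in YAML: its name, and indented under it one key for each argument. drive_tool: Moves the arm, as the interface text tells. Its arguments: {"type":"object","properties":{"targets":{"type":"array","items":{"type":"object","properties":{"dp":{"type":"array","items":{"type":"number"}},"rot":{"type":"array","items":{"type":"number"}},"gripper":{"type":"number"}}}},"squeeze":{"type":"number"}},"required":["targets"]}

```bash
mkdir -p pics
cat > h.py <<'E'
import numpy as np, cv2
from scipy.spatial.transform import Rotation as R
from workcell import manip
def ray(m,u,v,fish=False):
    x=(u-m['cx'])/m['fx'];y=(v-m['cy'])/m['fy']
    if fish:
        r=np.hypot(x,y);s=np.sin(r)/r if r>1e-9 else 1;d=np.array([x*s,y*s,np.cos(r)])
    else: d=np.array([x,y,1.])
    return R.from_quat(m['orientation']).apply(d)
def onz(m,u,v,z,fish=False):
    d=ray(m,u,v,fish);p=np.array(m['position']);return p+d*(z-p[2])/d[2]
def save(n,im): cv2.imwrite('pics/'+n+'.png',im[:,:,::-1])
E
python3 - <<'E'
from h import *
a=manip.read_camera('top');b=manip.read_camera('scene')
save('top',a);save('scene',b)
np.savez('v0.npz',a=a,b=b)
print(manip.camera_model('top'),manip.camera_model('scene'),manip.camera_model('wrist'));print(manip.state(),manip.finger_overhang)
E
```

```text
{'fx': 489.1526752023572, 'fy': 489.1526752023572, 'cx': 262.57626039084846, 'cy': 189.7743152552858, 'position': array([0.19498843, 0.02921639, 1.74313046]), 'orientation': array([ 0.71409931, -0.69405525,  0.06355123, -0.0656561 ])} {'fx': 431.3896910494754, 'fy': 431.3896910494754, 'cx': 249.9522468786412, 'cy': 189.33114203923057, 'position': array([-0.11599286, -0.98092113,  1.47399238]), 'orientation': array([ 0.90680335, -0.24967625,  0.08935003, -0.32769806])} {'fx': 297.3186396354542, 'fy': 297.3186396354542, 'cx': 247.39350420681066, 'cy': 190.12026793658913, 'position': array([ 0.21180711, -0.59064259,  0.37259338]), 'orientation': array([ 0.77983388, -0.61222581, -0.0811686 ,  0.10222691])}
{'t': 0.1, 'joint_positions': array([-1.44999275e+00,  5.33178440e-02,  1.61417122e+00, -3.24020013e-05,
        1.47602045e+00, -1.19012319e-01]), 'qd': array([ 0.00081718, -0.00277387, -0.00320027,  0.00017581, -0.0010158 ,
        0.00071773]), 'effort': array([ 3.57088447e-04, -3.94901562e+01, -3.71364212e+01, -1.29063028e-04,
        3.90363872e-03,  5.31376074e-06]), 'position': array([ 0.14836489, -0.60652938,  0.22406056]), 'eef_rot': array([ 9.92819010e-01,  1.19622299e-01, -1.69852048e-05, -9.58413585e-04]), 'ft_force': array([ 0.20935034, -0.08702981, -0.57894638]), 'ft_torque': array([-0.04526801, -0.02498787,  0.00176581]), 'finger_force': 0.0, 'finger_gap': 0.9998161997671982} 0.017
```

View pics/top.png

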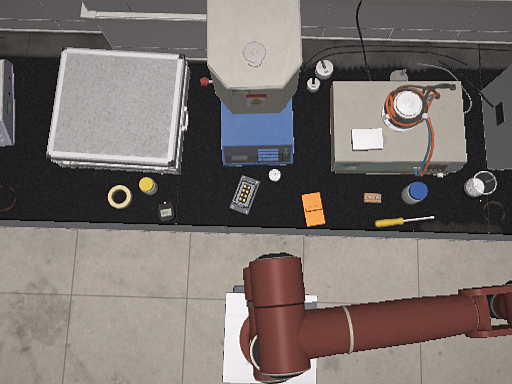

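View pics/scene.png

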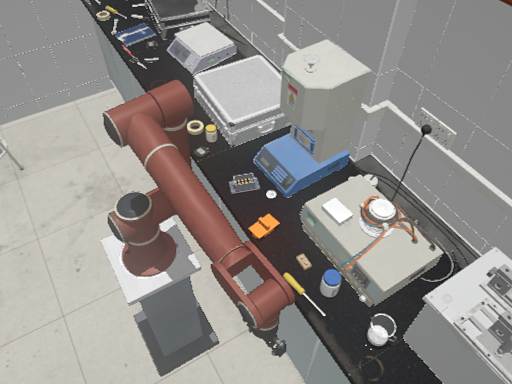

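The top view shows the orange cover near (314,209), its length running roughly vertical in the image, and the housing near (243,194), tilted slightly. The scene view shows them at (264,226) and (244,183), with nothing close to either.

Run:
```python
from h import *
z=np.load('v0.npz')
m=manip.camera_model('top');a=z['a'];hs=cv2.cvtColor(a,cv2.COLOR_RGB2HSV)
o=cv2.inRange(hs,(5,150,120),(20,255,255));o[:,:290]=0;o[:,340:]=0;o[:180]=0
g=cv2.inRange(a,(45,45,45),(255,255,255));g[:,:220]=0;g[:,265:]=0;g[:170]=0;g[218:]=0
g=cv2.morphologyEx(g,cv2.MORPH_CLOSE,np.ones((5,5)))
for n,k,h in(('cover',o,.029),('housing',g,.03)):
    c=max(cv2.findContours(k,0,2)[0],key=cv2.contourArea)
    P=np.array([onz(m,*p,h)[:2] for p in c[:,0]]).astype(np.float32)
    print(n,cv2.contourArea(c),cv2.minAreaRect(P*1000),cv2.boundingRect(c))
t=np.hstack([a[160:240,215:275],a[160:240,285:345]])
save('crop',cv2.resize(t,None,fx=6,fy=6,interpolation=0))
```

```text
cover 551.5 ((448.5095520019531, -140.5457305908203), (115.75303649902344, 66.29548645019531), 10.603918075561523) (302, 192, 23, 35)
housing 675.0 ((493.7919921875, 102.79377746582031), (72.10987091064453, 129.87838745117188), 71.42446899414062) (229, 175, 31, 40)
```

View pics/crop.png

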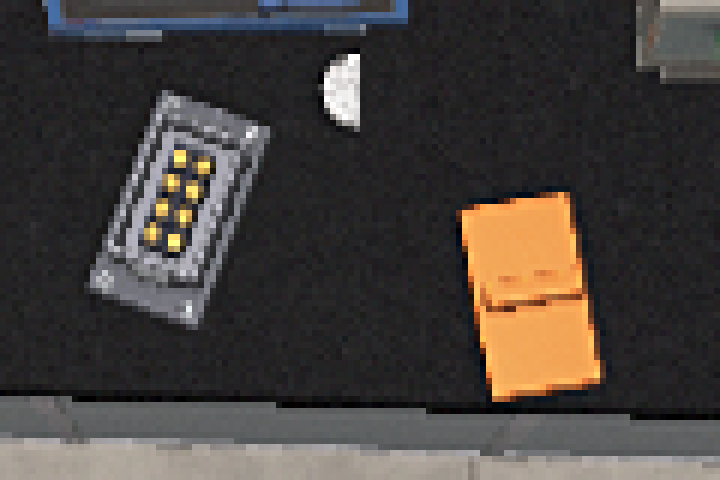

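Both outlines have the stated sizes (cover 116 x 66 mm, flange 130 x 72 mm). The cover is at about (0.449, -0.141), yaw +10.6°. The housing is at about (0.498, 0.104), yaw -18.6°. Next I go above the cover.

drive_tool:
  targets:
    - {"dp":[28.7,-27.2,0],"rot":[0,0,0],"gripper":85}
    - {"dp":[28.7,-27.2,0],"rot":[0,0,0],"gripper":85}
    - {"dp":[28.7,-27.2,0],"rot":[0,0,0],"gripper":85}
    - {"dp":[28.7,-27.2,0],"rot":[0,0,0],"gripper":85}
    - {"dp":[28.7,-27.2,0],"rot":[0,0,0],"gripper":85}
    - {"dp":[28.7,-27.2,0],"rot":[0,0,0],"gripper":85}
    - {"dp":[28.7,-27.2,0],"rot":[0,0,0],"gripper":85}
    - {"dp":[28.7,-27.2,0],"rot":[0,0,0],"gripper":85}
    - {"dp":[28.7,-27.2,0],"rot":[0,0,0],"gripper":85}
    - {"dp":[28.7,-27.2,0],"rot":[0,0,0],"gripper":85}
    - {"dp":[28.7,-27.2,0],"rot":[0,0,0],"gripper":85}
    - {"dp":[28.7,-27.2,0],"rot":[0,0,0],"gripper":85}

```text
t: 1.1
position: [0.4059, -0.2063, 0.2249]
eef_rot: [0.993, 0.119, -0.0, 0.0]
ft_force: [1.2, -1.2, -1.0]
finger_gap: 0.992
finger_force: 0.0
```

drive_tool:
  targets:
    - {"dp":[28.7,-27.2,0],"rot":[0,0,0],"gripper":85}
    - {"dp":[28.7,-27.2,0],"rot":[0,0,0],"gripper":85}
    - {"dp":[0,0,0],"rot":[0,0,-0.1167],"gripper":85}
    - {"dp":[0,0,0],"rot":[0,0,-0.1167],"gripper":85}
    - {"dp":[0,0,0],"rot":[0,0,-0.1167],"gripper":85}
    - {"dp":[0,0,0],"rot":[0,0,-0.1167],"gripper":85}
    - {"dp":[0,0,0],"rot":[0,0,-0.1167],"gripper":85}
    - {"dp":[0,0,0],"rot":[0,0,-0.1167],"gripper":85}
    - {"dp":[0,0,0],"rot":[0,0,-0.1167],"gripper":85}
    - {"dp":[0,0,0],"rot":[0,0,-0.1167],"gripper":85}
    - {"dp":[0,0,0],"rot":[0,0,-0.1167],"gripper":85}
    - {"dp":[0,0,0],"rot":[0,0,-0.1167],"gripper":85}

```text
t: 2.1
position: [0.448, -0.1416, 0.2247]
eef_rot: [0.761, 0.649, -0.0, -0.0]
ft_force: [1.1, -0.5, -0.5]
finger_gap: 0.995
finger_force: 0.0
```

drive_tool:
  targets:
    - {"dp":[0,0,0],"rot":[0,0,-0.1167],"gripper":85}
    - {"dp":[0,0,0],"rot":[0,0,-0.1167],"gripper":85}
    - {"dp":[0,0,0],"rot":[0,0,-0.1167],"gripper":85}
    - {"dp":[0,0,0],"rot":[0,0,0],"gripper":85}
    - {"dp":[0,0,0],"rot":[0,0,0],"gripper":85}

```text
t: 2.52
position: [0.4481, -0.1416, 0.2248]
eef_rot: [0.639, 0.769, -0.0, -0.0]
ft_force: [-0.9, -0.6, -0.5]
finger_gap: 0.991
finger_force: 0.0
```

Run:
```python
from h import *
m=manip.camera_model('wrist');a=manip.read_camera('wrist');s=manip.state()
save('w1',a);np.savez('w1.npz',a=a,p=m['position'],q=m['orientation'])
r=R.from_quat(s['eef_rot']).as_matrix();print(s['t'],s['position'],s['ft_force'],s['joint_positions'],r.round(4))
hs=cv2.cvtColor(a,cv2.COLOR_RGB2HSV)
o=cv2.inRange(hs,(5,150,80),(20,255,255));c=max(cv2.findContours(o,0,2)[0],key=cv2.contourArea)
print(cv2.boundingRect(c))
P=np.array([onz(m,*p,.029,True)[:2] for p in c[:,0]]).astype(np.float32)
print(cv2.minAreaRect(P*1000))
```

```text
2.5667 [ 0.44813164 -0.14168231  0.22490147] [ 0.8856914   0.06758406 -0.07360142] [-4.64777798e-01 -3.32445801e-01  1.96067601e+00  3.72353782e-05
  1.51386313e+00 -6.48085799e-01] [[-1.823e-01  9.832e-01 -4.000e-04]
 [ 9.832e-01  1.823e-01  3.000e-04]
 [ 3.000e-04 -4.000e-04 -1.000e+00]]
(200, 137, 97, 58)
((448.2310791015625, -138.47923278808594), (114.20716857910156, 68.4983139038086), 10.492328643798828)
```

View pics/w1.png

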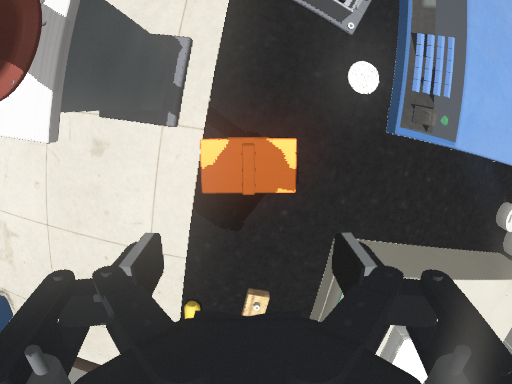

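The wrist view shows the cover square between the fingers at (248,165), rib at its middle, with nothing nearby. Cast onto the plate's height it gives (0.448, -0.139), yaw 10.5°, which agrees with the top view. Now I descend and grip the rib with the fingertips just above the plate.

drive_tool:
  targets:
    - {"dp":[2,0,30],"rot":[0,0,0],"gripper":70}
    - {"dp":[0,0,30],"rot":[0,0,0],"gripper":55}
    - {"dp":[0,0,30],"rot":[0,0,0],"gripper":50}
    - {"dp":[0,0,30],"rot":[0,0,0],"gripper":50}
    - {"dp":[0,0,24],"rot":[0,0,0],"gripper":50}
    - {"dp":[0,0,12],"rot":[0,0,0],"gripper":50}
    - {"dp":[0,0,10],"rot":[0,0,0],"gripper":50}
    - {"dp":[0,0,5],"rot":[0,0,0],"gripper":50}
    - {"dp":[0,0,5],"rot":[0,0,0],"gripper":50}
    - {"dp":[0,0,0],"rot":[0,0,0],"gripper":50}
  squeeze: 60

```text
t: 3.4
position: [0.4483, -0.14, 0.0495]
eef_rot: [0.638, 0.77, 0.0, 0.0]
ft_force: [-0.2, 0.3, 0.1]
finger_gap: 0.589
finger_force: 0.0
```

drive_tool:
  targets:
    - {"dp":[0,0,0],"rot":[0,0,0],"gripper":25}
    - {"dp":[0,0,0],"rot":[0,0,0],"gripper":20}
    - {"dp":[0,0,0],"rot":[0,0,0],"gripper":16}
    - {"dp":[0,0,0],"rot":[0,0,0],"gripper":10}
    - {"dp":[0,0,0],"rot":[0,0,0],"gripper":5}
    - {"dp":[0,0,0],"rot":[0,0,0],"gripper":5}
    - {"dp":[0,0,0],"rot":[0,0,0],"gripper":5}
    - {"dp":[0,0,0],"rot":[0,0,0],"gripper":5}

```text
t: 4.07
position: [0.4479, -0.1398, 0.0492]
eef_rot: [0.638, 0.77, -0.0, 0.0]
ft_force: [0.3, -0.2, -1.9]
finger_gap: 0.059
finger_force: 0.0
```

The fingers closed to 5 mm with no grip force, so they missed the rib. I'll look before doing anything else.

Run:
```python
from h import *
m=manip.camera_model('wrist');w=manip.read_camera('wrist');b=manip.read_camera('scene');t=manip.read_camera('top')
print(manip.state())
c=cv2.resize(b[190:260,225:305],(400,350),interpolation=0)
save('w2',np.hstack([w[:350],c])[:, 100:900])
```

```text
{'t': 4.2167, 'joint_positions': array([-4.61293838e-01, -1.44655096e-01,  2.11451928e+00, -1.39839449e-05,
        1.17176813e+00, -6.47472486e-01]), 'qd': array([ 0.00023277, -0.00037154, -0.00032235,  0.00035346,  0.00032734,
        0.0005416 ]), 'effort': array([ 9.49609275e-04, -2.61820686e+01, -3.25130296e+01, -1.60637360e-04,
        3.81038781e-04,  2.50205505e-05]), 'position': array([ 0.44791225, -0.13978309,  0.0491838 ]), 'eef_rot': array([ 6.38314076e-01,  7.69776032e-01, -1.08117754e-05, -1.78277068e-05]), 'ft_force': array([-0.29145174, -0.07905426,  0.65075   ]), 'ft_torque': array([ 0.03567618,  0.01722201, -0.00189741]), 'finger_force': 0.0, 'finger_gap': 0.05841857792158781}
```

View pics/w2.png

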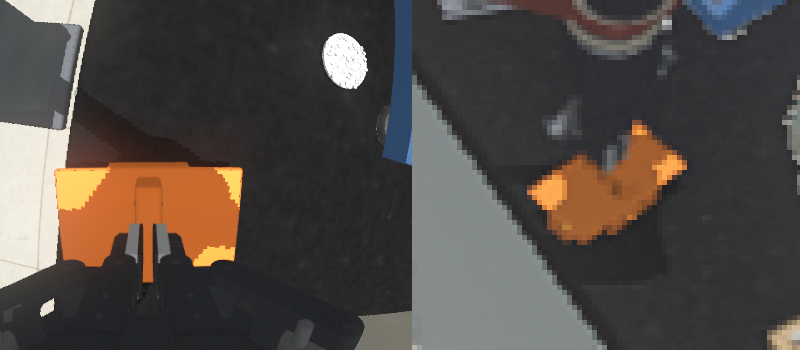

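The fingers look centred on the rib's middle, but the gap between them is narrower than the rib. I'll check with rays how high the tips and rib really are.

Run:
```python
from h import *
m=manip.camera_model('wrist');w=manip.read_camera('wrist');np.savez('w2.npz',w=w)
s=manip.state();T=R.from_quat(s['eef_rot']);p=np.array(s['position'])
def tool(P): return (T.inv().apply(P-p)*1000).round(1)
for u,v in((236,178),(261,178),(236,225),(255,225),(155,170),(342,170)):
    print(u,v,'z55',tool(onz(m,u,v,.055,True)),'z29',tool(onz(m,u,v,.029,True)))
d=T.inv().apply(ray(m,248,225,True));c=T.inv().apply(m['position']-p)
print('pad front face',((c+d*(.011-c[0])/d[0])*1000).round(1))
save('w2c',cv2.resize(w[150:300,170:330],None,fx=4,fy=4,interpolation=cv2.INTER_CUBIC))
```

```text
236 178 z55 [33.9 -5.6 -5.8] z29 [28.  -6.6 20.2]
261 178 z55 [33.9  6.7 -5.8] z29 [28.   7.9 20.2]
236 225 z55 [ 9.1 -5.9 -5.8] z29 [-1.3 -7.  20.2]
255 225 z55 [ 9.1  3.9 -5.8] z29 [-1.3  4.6 20.2]
155 170 z55 [ 38.2 -46.7  -5.8] z29 [ 33.2 -55.2  20.2]
342 170 z55 [38.2 47.8 -5.8] z29 [33.2 56.5 20.2]
pad front face [ 11.    0.3 -10.6]
```

View pics/w2c.png

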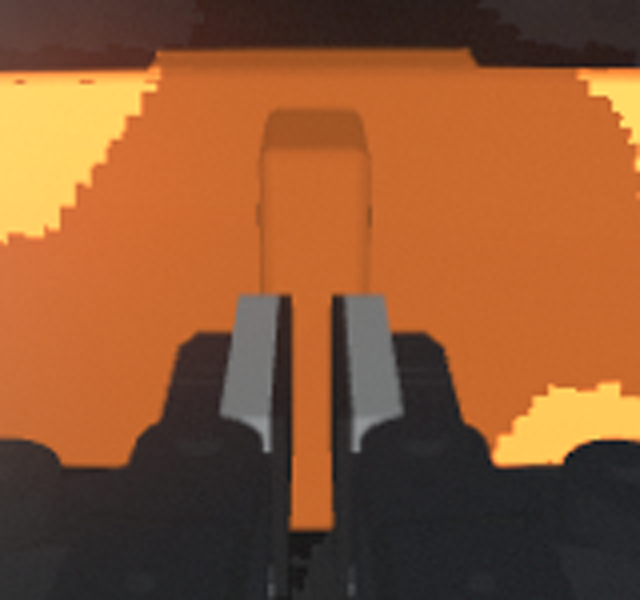

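The crop shows the 5 mm gap above a full-width rib (rib 13.5 mm wide at z=55 mm, far end at the right place). So the cover is where I measured it, and the fingertips are above the rib top, nearer -10 mm than +17 mm from the TCP. I'll cross-check with the open-finger picture, where the pad spacing is known.

Run:
```python
from h import *
f=np.load('w1.npz');m=manip.camera_model('wrist');m['position']=f['p'];m['orientation']=f['q']
# w1 tool pose
p=np.array([.44813,-.14168,.2249]);T=R.from_matrix([[-.1823,.9832,-.0004],[.9832,.1823,.0003],[.0003,-.0004,-1]])
c=T.inv().apply(m['position']-p);print('cam in tool',c.round(4))
for u,v,y in((160,234,-.0425),(148,234,-.0425),(336,234,.0425),(348,234,.0425)):
    d=T.inv().apply(ray(m,u,v,True)); print(u,v,((c+d*(y-c[1])/d[1])*1000).round(1))
m2=manip.camera_model('wrist');s=manip.state();T2=R.from_quat(s['eef_rot'])
print('now',T2.inv().apply(m2['position']-s['position']).round(4),(T2.inv()*R.from_quat(m2['orientation'])).as_quat().round(4),(T.inv()*R.from_quat(f['q'])).as_quat().round(4))
w=np.load('w2.npz')['w'];print(manip.state()['finger_gap'])
a=f['a'];save('w1c',cv2.resize(np.hstack([a[215:300,120:185],a[215:300,315:380]]),None,fx=6,fy=6,interpolation=cv2.INTER_CUBIC))
```

```text
cam in tool [ 0.0661  0.     -0.1484]
160 234 [  9.4 -42.5 -19.6]
148 234 [ 16.5 -42.5 -36.2]
336 234 [ 10.   42.5 -21. ]
348 234 [ 17.   42.5 -37.3]
now [ 0.066   0.     -0.1485] [-0.0924 -0.0925  0.7012  0.7009] [-0.0923 -0.0926  0.7012  0.7009]
0.05780816062384981
```

View pics/w1c.png

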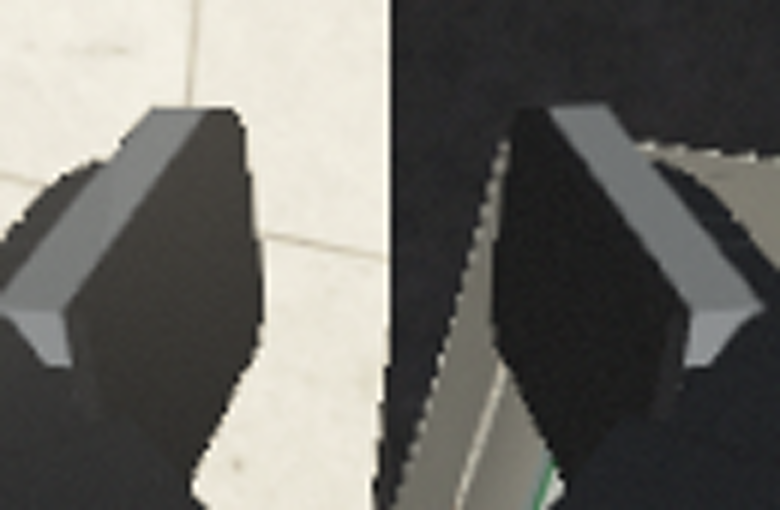

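At 85 mm opening the inner tip corners lie about 25 mm behind the TCP, and nearly shut about 11 mm behind. The difference matches the 13 mm swing, so the real tips are about 28 mm short of the stated overhang. I'll open, go about 28 mm lower in guarded steps, and watch the force.

drive_tool:
  targets:
    - {"dp":[0,0,0],"rot":[0,0,0],"gripper":30}
    - {"dp":[0,0,0],"rot":[0,0,0],"gripper":30}
    - {"dp":[0,0,0],"rot":[0,0,0],"gripper":30}
    - {"dp":[0,0,0],"rot":[0,0,0],"gripper":30}
    - {"dp":[0,0,6],"rot":[0,0,0],"gripper":30}
    - {"dp":[0,0,6],"rot":[0,0,0],"gripper":30}
    - {"dp":[0,0,4],"rot":[0,0,0],"gripper":30}
    - {"dp":[0,0,4],"rot":[0,0,0],"gripper":30}
    - {"dp":[0,0,0],"rot":[0,0,0],"gripper":30}
    - {"dp":[0,0,0],"rot":[0,0,0],"gripper":30}

```text
t: 5.1
position: [0.4475, -0.1396, 0.0286]
eef_rot: [0.638, 0.77, -0.0, -0.001]
ft_force: [-0.3, -0.2, -0.9]
finger_gap: 0.351
finger_force: 0.0
```

drive_tool:
  targets:
    - {"dp":[0,0,2],"rot":[0,0,0],"gripper":24}
    - {"dp":[0,0,1],"rot":[0,0,0],"gripper":24}
    - {"dp":[0,0,1],"rot":[0,0,0],"gripper":24}
    - {"dp":[0,0,1],"rot":[0,0,0],"gripper":24}
    - {"dp":[0,0,0],"rot":[0,0,0],"gripper":24}
    - {"dp":[0,0,0],"rot":[0,0,0],"gripper":24}

```text
t: 5.6
position: [0.4479, -0.1398, 0.0242]
eef_rot: [0.638, 0.77, 0.0, -0.0]
ft_force: [-0.2, -0.3, 0.3]
finger_gap: 0.281
finger_force: 0.0
```

drive_tool:
  targets:
    - {"dp":[0,0,1],"rot":[0,0,0],"gripper":22}
    - {"dp":[0,0,1],"rot":[0,0,0],"gripper":18}
    - {"dp":[0,0,0],"rot":[0,0,0],"gripper":12}
    - {"dp":[0,0,0],"rot":[0,0,0],"gripper":8}
    - {"dp":[0,0,0],"rot":[0,0,0],"gripper":8}
    - {"dp":[0,0,0],"rot":[0,0,0],"gripper":8}
    - {"dp":[0,0,0],"rot":[0,0,0],"gripper":8}
  squeeze: 70

```text
t: 6.18
position: [0.4488, -0.1402, 0.0234]
eef_rot: [0.638, 0.77, 0.0, 0.001]
ft_force: [-0.5, 1.1, 5.8]
finger_gap: 0.15
finger_force: 68.7
```

Gripped: the opening is close to the rib's thickness, at 69 N. Next I lift, then move beside the housing so the wrist camera looks straight at it.

drive_tool:
  targets:
    - {"dp":[0,0,-4],"rot":[0,0,0],"gripper":8}
    - {"dp":[0,0,-10],"rot":[0,0,0],"gripper":8}
    - {"dp":[0,0,-20],"rot":[0,0,0],"gripper":8}
    - {"dp":[0,0,-20],"rot":[0,0,0],"gripper":8}
    - {"dp":[0,0,-20],"rot":[0,0,0],"gripper":8}
    - {"dp":[0,0,-20],"rot":[0,0,0],"gripper":8}
    - {"dp":[0,0,-20],"rot":[0,0,0],"gripper":8}
    - {"dp":[0,0,-16],"rot":[0,0,0],"gripper":8}
    - {"dp":[0,0,0],"rot":[0,0,0],"gripper":8}
    - {"dp":[0,0,0],"rot":[0,0,0],"gripper":8}

```text
t: 7.02
position: [0.4484, -0.14, 0.1532]
eef_rot: [0.638, 0.77, 0.0, 0.001]
ft_force: [-1.1, -0.0, -1.7]
finger_gap: 0.146
finger_force: 68.6
```

drive_tool:
  targets:
    - {"dp":[10,3.2,0],"rot":[0,0,0],"gripper":8}
    - {"dp":[20,6.4,0],"rot":[0,0,0],"gripper":8}
    - {"dp":[20,6.4,0],"rot":[0,0,0],"gripper":8}
    - {"dp":[20,6.4,0],"rot":[0,0,0],"gripper":8}
    - {"dp":[20,6.4,0],"rot":[0,0,0],"gripper":8}
    - {"dp":[20,6.4,0],"rot":[0,0,0],"gripper":8}
    - {"dp":[20,6.4,0],"rot":[0,0,0],"gripper":8}
    - {"dp":[12,4,0],"rot":[0,0,0],"gripper":8}
    - {"dp":[10,3.4,0],"rot":[0,0,0],"gripper":8}

```text
t: 7.77
position: [0.4666, 0.0206, 0.1501]
eef_rot: [0.638, 0.77, -0.001, -0.002]
ft_force: [0.7, 0.4, -1.3]
finger_gap: 0.149
finger_force: 68.5
```

drive_tool:
  targets:
    - {"dp":[0,0,0],"rot":[0,0,0.085],"gripper":8}
    - {"dp":[0,0,0],"rot":[0,0,0.085],"gripper":8}
    - {"dp":[0,0,0],"rot":[0,0,0.085],"gripper":8}
    - {"dp":[0,0,0],"rot":[0,0,0.085],"gripper":8}
    - {"dp":[0,0,0],"rot":[0,0,0.085],"gripper":8}
    - {"dp":[0,0,0],"rot":[0,0,0.083],"gripper":8}
    - {"dp":[0,0,0],"rot":[0,0,0],"gripper":8}
    - {"dp":[0,0,0],"rot":[0,0,0],"gripper":8}
    - {"dp":[0,0,0],"rot":[0,0,0],"gripper":8}

```text
t: 8.52
position: [0.4675, 0.0188, 0.1515]
eef_rot: [0.811, 0.585, -0.0, -0.0]
ft_force: [-0.1, 0.2, -0.9]
finger_gap: 0.15
finger_force: 68.5
```

Run:
```python
from h import *
m=manip.camera_model('wrist');w=manip.read_camera('wrist');s=manip.state()
np.savez('w3.npz',w=w,p=m['position'],q=m['orientation'],tp=s['position'],tq=s['eef_rot'])
print(s['t'],s['position'],s['eef_rot'],s['ft_force'],s['ft_torque'],s['finger_gap'],s['finger_force'])
save('w3',w)
```

```text
8.5667 [0.46761851 0.01878634 0.15167343] [ 8.10887894e-01  5.85201300e-01 -3.72138065e-04 -3.51439093e-04] [ 0.75111255  0.59803409 -0.36184697] [0.01122158 0.01781164 0.02220186] 0.15021513125592523 68.47768962354166
```

View pics/w3.png

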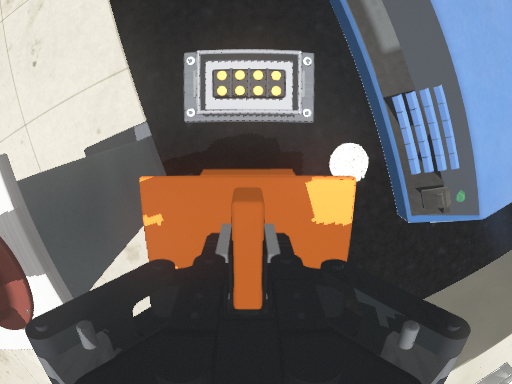

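The wrist view shows the housing centred near (249,86), square with the image, and the cover level in the grip with its far plate edge from (140,178) to (355,177). Next I measure both in tool axes.

```bash
cat > meas.py <<'E'
from h import *
def load(f):
    f=np.load(f);m=manip.camera_model('wrist');m['position']=f['p'];m['orientation']=f['q'];return f['w'],m,f['tp'],R.from_quat(f['tq'])
def screws(w):
    hs=cv2.cvtColor(w,cv2.COLOR_RGB2HSV);k=cv2.inRange(hs,(20,110,90),(35,255,255));k[130:]=0;k[:,:190]=0;k[:,310:]=0
    n,l,st,c=cv2.connectedComponentsWithStats(k);return c[1:][st[1:,4]>25]
if __name__=='__main__':
    w,m,tp,T=load('w3.npz')
    tool=lambda P:T.inv().apply(P-tp)*1000
    c=screws(w);P=np.array([tool(onz(m,*p,.033,True)) for p in c])[:,:2];print('screws',len(P),P.round(1).tolist(),'mean',P.mean(0))
    k=cv2.inRange(w,(70,70,70),(255,255,255));k[128:]=0;k[:40]=0;k[:,:175]=0;k[:,320:]=0
    k=cv2.morphologyEx(k,cv2.MORPH_CLOSE,np.ones((7,7)))
    cc=max(cv2.findContours(k,0,2)[0],key=cv2.contourArea);print(cv2.boundingRect(cc))
    for h in(.006,):
        P=np.array([tool(onz(m,*p,h,True))[:2] for p in cc[:,0]]).astype(np.float32);print('flange',cv2.minAreaRect(P))
    hs=cv2.cvtColor(w,cv2.COLOR_RGB2HSV);o=cv2.inRange(hs,(3,150,60),(25,255,255));o[:165]=0
    # plate top plane in tool: z=-5.6 => world
    zt=tp[2]+.0056
    for v in(185,195,205,215):
        u=np.flatnonzero(o[v]);print(v,u[0],u[-1],tool(onz(m,u[0],v,zt,True)).round(1),tool(onz(m,u[-1],v,zt,True)).round(1))
    for u in(150,170,190,310,330,345):
        v=np.flatnonzero(o[:,u]);print(u,v[0],tool(onz(m,u,v[0],zt,True)).round(1))
    # rib top: z=-31.6
    for v in(195,205,215): print('row',v,w[v,222:275,0].tolist())
E
python3 meas.py
```

```text
Traceback (most recent call last):
  File "meas.py", line 10, in <module>
    c=screws(w);P=np.array([tool(onz(m,*p,.033,True)) for p in c])[:,:2];print('screws',len(P),P.round(1).tolist(),'mean',P.mean(0))
                  ~~~~~~~~~~~~~~~~~~~~~~~~~~~~~~~~~~~~~~~~~~~~~~~~^^^^^^
IndexError: too many indices for array: array is 1-dimensional, but 2 were indexed
```

```bash
python3 -c "
from meas import *
w,_,_,_=load('w3.npz');print(w[91,222],w[91,258],cv2.cvtColor(w,cv2.COLOR_RGB2HSV)[91,215:230].tolist())"; sed -i 's/(20,110,90),(35,255,255)/(18,60,120),(40,255,255)/; s/>25\]/>15]/' meas.py; python3 meas.py
```

```text
[255 254 170] [255 254 171] [[10, 7, 115], [8, 9, 115], [26, 117, 253], [29, 98, 255], [29, 93, 255], [30, 90, 255], [30, 88, 255], [30, 85, 255], [30, 83, 255], [30, 83, 255], [30, 89, 255], [25, 124, 250], [14, 27, 104], [15, 9, 116], [15, 13, 122]]
screws 8 [[99.8, -23.3], [99.9, -7.4], [99.8, 8.6], [99.5, 24.5], [85.7, -23.4], [85.9, -7.5], [85.8, 8.7], [85.8, 24.6]] mean [92.78435806  0.61809967]
(183, 49, 132, 74)
flange ((93.18433380126953, 0.5872802734375), (73.30912017822266, 129.79776000976562), 0.023659953847527504)
185 140 355 [ 30.4 -56.   -5.5] [30.4 55.2 -5.7]
195 141 354 [ 25.  -56.   -5.5] [25.  55.2 -5.7]
205 142 353 [ 19.5 -56.   -5.5] [19.6 55.2 -5.7]
215 143 352 [ 13.9 -56.   -5.5] [14.  55.2 -5.7]
150 176 [ 35.1 -50.   -5.6]
170 176 [ 35.  -39.3  -5.6]
190 175 [ 35.4 -28.9  -5.6]
310 175 [35.5 30.7 -5.6]
330 176 [35.  41.2 -5.6]
345 177 [34.6 49.3 -5.7]
row 195 [197, 196, 197, 197, 195, 197, 197, 196, 196, 197, 187, 154, 158, 158, 159, 160, 160, 161, 160, 160, 159, 162, 159, 160, 160, 161, 160, 160, 161, 159, 159, 161, 159, 160, 160, 160, 161, 161, 159, 158, 166, 199, 198, 198, 199, 199, 198, 197, 198, 198, 200, 197, 198]
row 205 [197, 196, 197, 198, 198, 197, 196, 196, 194, 166, 181, 186, 192, 196, 196, 195, 196, 197, 194, 197, 197, 197, 196, 196, 198, 197, 196, 197, 196, 196, 196, 198, 197, 197, 198, 196, 196, 196, 195, 190, 186, 177, 178, 199, 197, 198, 198, 199, 198, 199, 198, 199, 199]
row 215 [197, 197, 197, 198, 198, 197, 197, 197, 196, 173, 179, 188, 192, 196, 198, 199, 199, 198, 199, 198, 200, 199, 199, 199, 199, 200, 198, 198, 199, 198, 199, 200, 198, 200, 200, 198, 198, 197, 195, 190, 185, 175, 177, 198, 199, 199, 199, 198, 199, 199, 199, 199, 200]
```

In tool axes the housing is at (93.0, 0.6) mm; the flange outline and the screws agree and the yaw is right. The held cover is centred within about 0.5 mm at (0.5, -0.15). So I shift +92.5, +0.7 and go down to a hover.

drive_tool:
  targets:
    - {"dp":[8,0.7,0],"rot":[0,0,0],"gripper":8}
    - {"dp":[18,0,0],"rot":[0,0,0],"gripper":8}
    - {"dp":[20,0,0],"rot":[0,0,0],"gripper":8}
    - {"dp":[20,0,0],"rot":[0,0,0],"gripper":8}
    - {"dp":[18,0,0],"rot":[0,0,0],"gripper":8}
    - {"dp":[8.5,0,0],"rot":[0,0,0],"gripper":8}
    - {"dp":[0,0,15],"rot":[0,0,0],"gripper":8}
    - {"dp":[0,0,15],"rot":[0,0,0],"gripper":8}
    - {"dp":[0,0,15],"rot":[0,0,0],"gripper":8}
    - {"dp":[0,0,10],"rot":[0,0,0],"gripper":8}
    - {"dp":[0,0,0],"rot":[0,0,0],"gripper":8}
    - {"dp":[0,0,0],"rot":[0,0,0],"gripper":8}

```text
t: 9.57
position: [0.4975, 0.1061, 0.0968]
eef_rot: [0.811, 0.585, -0.001, -0.0]
ft_force: [0.3, -0.3, -0.2]
finger_gap: 0.151
finger_force: 68.5
```

drive_tool:
  targets:
    - {"dp":[0,0,0],"rot":[0,0,0],"gripper":8}
    - {"dp":[0,0,0],"rot":[0,0,0],"gripper":8}
    - {"dp":[0,0,0],"rot":[0,0,0],"gripper":8}

```text
t: 9.82
position: [0.4987, 0.1062, 0.0984]
eef_rot: [0.811, 0.585, 0.001, 0.001]
ft_force: [-0.7, 0.4, -0.4]
finger_gap: 0.146
finger_force: 68.5
```

Run:
```python
from h import *
f=np.load('w3.npz');T0=R.from_quat(f['tq'])
m=manip.camera_model('wrist');w=manip.read_camera('wrist');s=manip.state()
np.savez('w4.npz',w=w,p=m['position'],q=m['orientation'],tp=s['position'],tq=s['eef_rot'])
print(s['t'],s['position'],s['eef_rot'],s['ft_force'],s['finger_gap'])
T=R.from_quat(s['eef_rot'])
print('moved (tool0 mm)',T0.inv().apply(s['position']-f['tp'])*1000,'rot',(T0.inv()*T).as_rotvec())
H=f['tp']+T0.apply([.093,.0006,0]);print('housing in tool now',T.inv().apply(H-s['position'])*1000)
save('w4',cv2.resize(w[100:300,110:390],None,fx=2.8,fy=2.8,interpolation=cv2.INTER_CUBIC))
```

```text
9.8667 [0.49858425 0.10615611 0.09824936] [8.11306468e-01 5.84620390e-01 7.61054332e-04 4.84866793e-04] [-1.13024869 -0.0255033  -1.4498928 ] 0.14803787235449006
moved (tool0 mm) [92.68655081  1.91387592 53.40436118] rot [-0.00268245  0.00085969  0.00143183]
housing in tool now [  0.35758268  -1.17109733 -53.40740566]
```

View pics/w4.png

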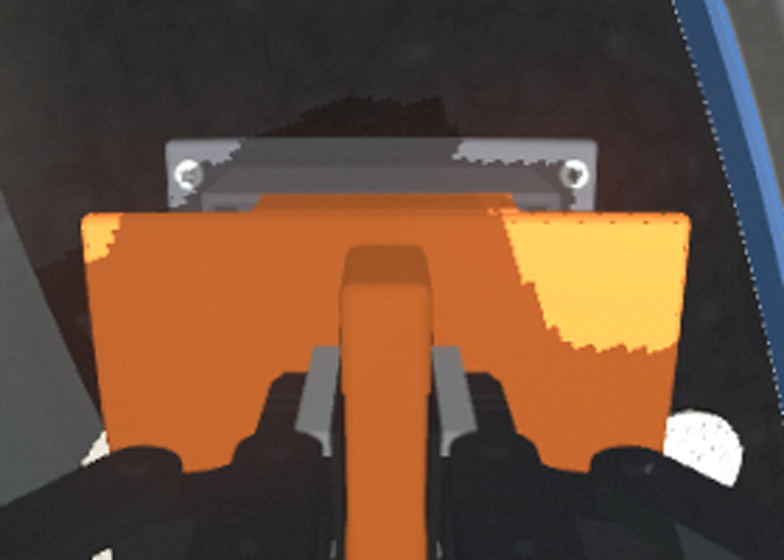

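The wrist view shows the cover over the housing and square to it. The flange's far corners at wrist px (169,149) and (324,150) centre on u=246.2, and the cover on 247.9. That makes the housing about 1.1 mm to -y of the cover, which matches the pose reading (-1.2). I correct that and start the guarded descent.

drive_tool:
  targets:
    - {"dp":[0,-1.1,0],"rot":[0,0,0],"gripper":8}
    - {"dp":[0,0,5],"rot":[0,0,0],"gripper":8}
    - {"dp":[0,0,5],"rot":[0,0,0],"gripper":8}
    - {"dp":[0,0,5],"rot":[0,0,0],"gripper":8}
    - {"dp":[0,0,4],"rot":[0,0,0],"gripper":8}
    - {"dp":[0,0,0],"rot":[0,0,0],"gripper":8}
    - {"dp":[0,0,0],"rot":[0,0,0],"gripper":8}
    - {"dp":[0,0,0],"rot":[0,0,0],"gripper":8}
    - {"dp":[0,0,0],"rot":[0,0,0],"gripper":8}

```text
t: 10.62
position: [0.4971, 0.1065, 0.0784]
eef_rot: [0.811, 0.585, 0.0, 0.0]
ft_force: [-0.4, 0.1, -0.8]
finger_gap: 0.147
finger_force: 68.5
```

```bash
cat > chk.py <<'E'
from h import *
f=np.load('w3.npz');T0=R.from_quat(f['tq']);H=f['tp']+T0.apply([.093,.0006,0])
for i in range(4):
    m=manip.camera_model('wrist');w=manip.read_camera('wrist');s=manip.state();T=R.from_quat(s['eef_rot'])
    print(s['t'],s['position'].round(5),'H',(T.inv().apply(H-s['position'])*1000).round(2),'tilt/yaw',(T0.inv()*T).as_rotvec().round(4),'F',T.inv().apply(s['ft_force']).round(1),s['finger_gap'].round(3))
np.savez('w5.npz',w=w,p=m['position'],q=m['orientation'],tp=s['position'],tq=s['eef_rot'])
E
python3 chk.py
```

```text
Traceback (most recent call last):
  File "chk.py", line 5, in <module>
    print(s['t'],s['position'].round(5),'H',(T.inv().apply(H-s['position'])*1000).round(2),'tilt/yaw',(T0.inv()*T).as_rotvec().round(4),'F',T.inv().apply(s['ft_force']).round(1),s['finger_gap'].round(3))
                                                                                                                                                                                  ^^^^^^^^^^^^^^^^^^^^^
AttributeError: 'float' object has no attribute 'round'
```

```bash
sed -i "s/,s\['finger_gap'\].round(3)//" chk.py; python3 chk.py
python3 - <<'E'
from meas import *
w,m,tp,T=load('w5.npz')
tool=lambda P:T.inv().apply(P-tp)*1000
hs=cv2.cvtColor(w,cv2.COLOR_RGB2HSV);o=cv2.inRange(hs,(3,150,60),(25,255,255))
for u in(150,165,250,330,345):
    col=w[:,u].astype(int).sum(1);ov=np.flatnonzero(o[:,u])[0];
    g=np.abs(np.diff(col[100:ov-2]));print(u,'orange',ov,'flange edge',100+g.argmax(),col[100+g.argmax()-1:100+g.argmax()+4])
for v in(185,195,205):
    u=np.flatnonzero(o[v]);print(v,u[0],u[-1])
for v in(148,152,156,160):
    r=w[v].astype(int).sum(1);g=np.diff(r);print(v,130+g[130:200].argmax(),300+g[300:360].argmin(),g[130:200].max(),g[300:360].min())
E
```

```text
10.7167 [0.4971  0.10655 0.07854] H [  0.44   0.31 -73.11] tilt/yaw [-0.0016  0.0004  0.0013] F [0.2 0.2 1.3]
10.7667 [0.49708 0.10654 0.07853] H [  0.45   0.33 -73.13] tilt/yaw [-0.0015  0.0004  0.0014] F [ 0.9 -0.2  1. ]
10.8167 [0.49702 0.10655 0.07845] H [  0.46   0.38 -73.2 ] tilt/yaw [-0.0014  0.0004  0.0014] F [-0.9 -1.   1.1]
10.8667 [0.49697 0.10654 0.07841] H [  0.48   0.41 -73.24] tilt/yaw [-0.0013  0.0004  0.0014] F [0.4 0.4 0.8]
150 orange 176 flange edge 106 [133 128 142 134 132]
165 orange 176 flange edge 153 [133 177 303 344 346]
250 orange 169 flange edge 151 [108 131 216 229 236]
330 orange 176 flange edge 153 [149 233 393 424 441]
345 orange 175 flange edge 145 [129 124 135 130 136]
185 139 355
195 140 354
205 141 353
148 155 338 19 -12
152 166 329 21 -21
156 164 331 137 -190
160 164 302 162 -171
```

drive_tool:
  targets:
    - {"dp":[0,0.4,0],"rot":[0,0,0],"gripper":8}
    - {"dp":[0,0,3],"rot":[0,0,0],"gripper":8}
    - {"dp":[0,0,3],"rot":[0,0,0],"gripper":8}
    - {"dp":[0,0,3],"rot":[0,0,0],"gripper":8}
    - {"dp":[0,0,2],"rot":[0,0,0],"gripper":8}
    - {"dp":[0,0,0],"rot":[0,0,0],"gripper":8}
    - {"dp":[0,0,0],"rot":[0,0,0],"gripper":8}

```text
t: 11.45
position: [0.497, 0.1064, 0.0669]
eef_rot: [0.811, 0.585, -0.0, -0.0]
ft_force: [0.4, 1.2, -1.2]
finger_gap: 0.147
finger_force: 68.5
```

```bash
python3 chk.py
```

```text
11.5 [0.49717 0.10641 0.06711] H [  0.52   0.15 -84.55] tilt/yaw [-0.0008  0.0001  0.0013] F [-0.1 -0.6  1. ]
11.55 [0.4973  0.1064  0.06727] H [ 5.000e-01  4.000e-02 -8.439e+01] tilt/yaw [-0.0011  0.0002  0.0013] F [-0.1  0.4  1.4]
11.6 [0.49738 0.10639 0.06737] H [ 4.900e-01 -2.000e-02 -8.428e+01] tilt/yaw [-0.0013  0.0003  0.0013] F [0.  0.4 0.7]
11.65 [0.49738 0.1064  0.06741] H [ 4.800e-01 -1.000e-02 -8.425e+01] tilt/yaw [-0.0013  0.0003  0.0013] F [-0.9  0.3  0.8]
```

Aligned to about 0.2 mm and level. Now I press in short guarded calls.

drive_tool:
  targets:
    - {"dp":[0,0,2],"rot":[0,0,0],"gripper":8}
    - {"dp":[0,0,2],"rot":[0,0,0],"gripper":8}
    - {"dp":[0,0,2],"rot":[0,0,0],"gripper":8}
    - {"dp":[0,0,0],"rot":[0,0,0],"gripper":8}
  squeeze: 90

```text
t: 11.98
position: [0.4971, 0.1063, 0.0607]
eef_rot: [0.811, 0.585, -0.0, -0.0]
ft_force: [-0.0, -0.9, -1.1]
finger_gap: 0.146
finger_force: 91.9
```

drive_tool:
  targets:
    - {"dp":[0,0,1],"rot":[0,0,0],"gripper":8}
    - {"dp":[0,0,1],"rot":[0,0,0],"gripper":8}
    - {"dp":[0,0,0],"rot":[0,0,0],"gripper":8}

```text
t: 12.23
position: [0.4976, 0.1064, 0.0597]
eef_rot: [0.811, 0.585, 0.0, 0.0]
ft_force: [-0.4, -1.5, 0.5]
finger_gap: 0.146
finger_force: 92.4
```

drive_tool:
  targets:
    - {"dp":[0,0,1],"rot":[0,0,0],"gripper":8}
    - {"dp":[0,0,1],"rot":[0,0,0],"gripper":8}
    - {"dp":[0,0,0],"rot":[0,0,0],"gripper":8}

```text
t: 12.48
position: [0.4981, 0.1065, 0.0586]
eef_rot: [0.811, 0.585, 0.001, 0.0]
ft_force: [-1.4, 0.4, 6.4]
finger_gap: 0.145
finger_force: 93.2
```

drive_tool:
  targets:
    - {"dp":[0,0,1],"rot":[0,0,0],"gripper":8}
    - {"dp":[0,0,1],"rot":[0,0,0],"gripper":8}
    - {"dp":[0,0,0],"rot":[0,0,0],"gripper":8}

```text
t: 12.73
position: [0.4986, 0.1066, 0.0574]
eef_rot: [0.811, 0.585, 0.001, 0.001]
ft_force: [-2.3, -0.8, 8.5]
finger_gap: 0.145
finger_force: 93.5
```

```bash
python3 chk.py | tail -2
```

```text
12.8833 [0.49857 0.10659 0.05737] H [ 2.000e-02 -9.000e-01 -9.429e+01] tilt/yaw [-0.0032  0.0013  0.0014] F [ -0.2  -1.9 -10.2]
12.9333 [0.49859 0.10658 0.05737] H [ 3.000e-02 -9.200e-01 -9.429e+01] tilt/yaw [-0.0032  0.0013  0.0015] F [ 0.2 -2.3 -8.7]
```

drive_tool:
  targets:
    - {"dp":[-0.4,-0.8,1],"rot":[0.003,-0.001,0],"gripper":8}
    - {"dp":[0,0,1],"rot":[0,0,0],"gripper":8}
    - {"dp":[0,0,0],"rot":[0,0,0],"gripper":8}

```text
t: 13.18
position: [0.4985, 0.1066, 0.0562]
eef_rot: [0.811, 0.585, 0.001, 0.0]
ft_force: [-1.2, 0.1, 11.8]
finger_gap: 0.144
finger_force: 94.0
```

drive_tool:
  targets:
    - {"dp":[0,0,1],"rot":[0,0,0],"gripper":8}
    - {"dp":[0,0,1],"rot":[0,0,0],"gripper":8}
    - {"dp":[0,0,0],"rot":[0,0,0],"gripper":8}

```text
t: 13.43
position: [0.4987, 0.1065, 0.0546]
eef_rot: [0.811, 0.585, 0.001, 0.0]
ft_force: [-2.6, 0.1, 13.5]
finger_gap: 0.144
finger_force: 94.2
```

```bash
python3 chk.py | tail -2
```

```text
13.5833 [0.49869 0.10655 0.05458] H [  0.    -1.14 -97.08] tilt/yaw [-0.002   0.0012  0.0015] F [ -0.7  -2.4 -12.9]
13.6333 [0.49867 0.10658 0.05457] H [-1.000e-02 -1.110e+00 -9.709e+01] tilt/yaw [-0.002   0.0012  0.0014] F [ -0.8  -2.6 -14. ]
```

drive_tool:
  targets:
    - {"dp":[0,0,1],"rot":[0,0,0],"gripper":8}
    - {"dp":[0,0,0],"rot":[0,0,0],"gripper":8}
    - {"dp":[0,0,0],"rot":[0,0,0],"gripper":8}

```text
t: 13.88
position: [0.4976, 0.1066, 0.0515]
eef_rot: [0.811, 0.585, 0.0, -0.0]
ft_force: [0.2, 1.8, 3.7]
finger_gap: 0.139
finger_force: 92.9
```

drive_tool:
  targets:
    - {"dp":[0,0,1],"rot":[0,0,0],"gripper":8}
    - {"dp":[0,0,0],"rot":[0,0,0],"gripper":8}
    - {"dp":[0,0,0],"rot":[0,0,0],"gripper":8}

```text
t: 14.13
position: [0.4961, 0.1063, 0.0488]
eef_rot: [0.811, 0.585, -0.001, -0.001]
ft_force: [4.0, -1.3, -0.5]
finger_gap: 0.148
finger_force: 92.1
```

Past the nose. I take back the lateral and tilt trim that is no longer needed and go on to the rim.

drive_tool:
  targets:
    - {"dp":[0.4,0.8,0],"rot":[-0.003,0.001,0],"gripper":8}
    - {"dp":[0,0,0],"rot":[0,0,0],"gripper":8}
    - {"dp":[0,0,0],"rot":[0,0,0],"gripper":8}

```text
t: 14.38
position: [0.4964, 0.1061, 0.0482]
eef_rot: [0.811, 0.585, -0.001, -0.0]
ft_force: [0.1, -0.6, -0.8]
finger_gap: 0.142
finger_force: 92.0
```

```bash
python3 chk.py | tail -2
```

```text
14.5333 [0.49648 0.10627 0.04853] H [   0.8     0.61 -103.13] tilt/yaw [ 0.0006 -0.0005  0.0015] F [-0.1  0.3  0.7]
14.5833 [0.49653 0.10634 0.04865] H [   0.74    0.59 -103.01] tilt/yaw [ 0.0005 -0.0004  0.0014] F [0.6 0.1 0.7]
```

drive_tool:
  targets:
    - {"dp":[0,0,1],"rot":[0,0,0],"gripper":8}
    - {"dp":[0,0,0.5],"rot":[0,0,0],"gripper":8}
    - {"dp":[0,0,0],"rot":[0,0,0],"gripper":8}

```text
t: 14.83
position: [0.4971, 0.1064, 0.0476]
eef_rot: [0.811, 0.585, -0.0, -0.0]
ft_force: [-0.7, -0.7, -1.5]
finger_gap: 0.14
finger_force: 92.0
```

drive_tool:
  targets:
    - {"dp":[0,0,1],"rot":[0,0,0],"gripper":8}
    - {"dp":[0,0,0.5],"rot":[0,0,0],"gripper":8}
    - {"dp":[0,0,0],"rot":[0,0,0],"gripper":8}

```text
t: 15.08
position: [0.4975, 0.1065, 0.0475]
eef_rot: [0.811, 0.585, -0.0, -0.0]
ft_force: [-3.2, -1.0, 6.2]
finger_gap: 0.147
finger_force: 93.3
```

drive_tool:
  targets:
    - {"dp":[0,0,1],"rot":[0,0,0],"gripper":8}
    - {"dp":[0,0,0],"rot":[0,0,0],"gripper":8}
    - {"dp":[0,0,0],"rot":[0,0,0],"gripper":8}

```text
t: 15.33
position: [0.4977, 0.1065, 0.0475]
eef_rot: [0.811, 0.585, -0.0, 0.0]
ft_force: [-5.8, -1.0, 13.0]
finger_gap: 0.143
finger_force: 94.3
```

The plate is on the rim: z stays fixed while the force climbs. I go to about 20 N, easing the side force.

drive_tool:
  targets:
    - {"dp":[0,-0.7,0.5],"rot":[0,0,0],"gripper":8}
    - {"dp":[0,0,0.4],"rot":[0,0,0],"gripper":8}
    - {"dp":[0,0,0],"rot":[0,0,0],"gripper":8}

```text
t: 15.58
position: [0.4977, 0.1065, 0.0475]
eef_rot: [0.811, 0.585, 0.0, 0.001]
ft_force: [-7.0, -1.8, 16.5]
finger_gap: 0.148
finger_force: 94.9
```

drive_tool:
  targets:
    - {"dp":[0,-0.8,0.3],"rot":[0,0,0],"gripper":8}
    - {"dp":[0,0,0.3],"rot":[0,0,0],"gripper":8}
    - {"dp":[0,0,0],"rot":[0,0,0],"gripper":8}

```text
t: 15.83
position: [0.4978, 0.1065, 0.0475]
eef_rot: [0.811, 0.585, 0.001, 0.001]
ft_force: [-6.2, -2.9, 17.0]
finger_gap: 0.142
finger_force: 95.0
```

drive_tool:
  targets:
    - {"dp":[0,0,0],"rot":[0,0,0],"gripper":8}
    - {"dp":[0,0,0],"rot":[0,0,0],"gripper":8}
    - {"dp":[0,0,0],"rot":[0,0,0],"gripper":8}

```text
t: 16.08
position: [0.4977, 0.1065, 0.0474]
eef_rot: [0.811, 0.585, 0.001, 0.001]
ft_force: [-6.0, -2.9, 17.3]
finger_gap: 0.143
finger_force: 95.0
```

drive_tool:
  targets:
    - {"dp":[0,0,0.5],"rot":[0,0,0],"gripper":8}
    - {"dp":[0,0,0.3],"rot":[0,0,0],"gripper":8}
    - {"dp":[0,0,0],"rot":[0,0,0],"gripper":8}

```text
t: 16.33
position: [0.4978, 0.1065, 0.0474]
eef_rot: [0.811, 0.585, 0.001, 0.001]
ft_force: [-8.8, -2.5, 21.5]
finger_gap: 0.146
finger_force: 96.1
```

drive_tool:
  targets:
    - {"dp":[0,0,0],"rot":[0,0,0],"gripper":8}
    - {"dp":[0,0,0],"rot":[0,0,0],"gripper":8}
    - {"dp":[0,0,0],"rot":[0,0,0],"gripper":8}
    - {"dp":[0,0,0],"rot":[0,0,0],"gripper":8}

```text
t: 16.67
position: [0.4978, 0.1065, 0.0474]
eef_rot: [0.811, 0.585, 0.001, 0.001]
ft_force: [-9.3, -3.7, 22.2]
finger_gap: 0.145
finger_force: 96.1
```

A steady 22 N. I hold a little longer, then unload to about zero before opening.

drive_tool:
  targets:
    - {"dp":[0,0,0],"rot":[0,0,0],"gripper":8}
    - {"dp":[0,0,0],"rot":[0,0,0],"gripper":8}
    - {"dp":[0,0,0],"rot":[0,0,0],"gripper":8}
    - {"dp":[0,0,-1],"rot":[0,0,0],"gripper":8}
    - {"dp":[0,0,-1],"rot":[0,0,0],"gripper":8}
    - {"dp":[0,0,-1],"rot":[0,0,0],"gripper":8}
    - {"dp":[0,0,0],"rot":[0,0,0],"gripper":8}
    - {"dp":[0,0,0],"rot":[0,0,0],"gripper":8}

```text
t: 17.33
position: [0.4973, 0.1068, 0.0475]
eef_rot: [0.811, 0.585, 0.001, 0.001]
ft_force: [0.3, 0.5, 7.1]
finger_gap: 0.144
finger_force: 93.5
```

drive_tool:
  targets:
    - {"dp":[0,0,-0.8],"rot":[0,0,0],"gripper":8}
    - {"dp":[0,0,0],"rot":[0,0,0],"gripper":18}
    - {"dp":[0,0,0],"rot":[0,0,0],"gripper":30}
    - {"dp":[0,0,0],"rot":[0,0,0],"gripper":40}
    - {"dp":[0,0,0],"rot":[0,0,0],"gripper":40}
    - {"dp":[0,0,0],"rot":[0,0,0],"gripper":40}
    - {"dp":[0,0,0],"rot":[0,0,0],"gripper":40}

```text
t: 17.92
position: [0.4952, 0.1069, 0.0461]
eef_rot: [0.811, 0.585, -0.0, -0.0]
ft_force: [-0.4, -0.4, 0.0]
finger_gap: 0.465
finger_force: 0.0
```

drive_tool:
  targets:
    - {"dp":[0,0,-5],"rot":[0,0,0],"gripper":40}
    - {"dp":[0,0,-10],"rot":[0,0,0],"gripper":40}
    - {"dp":[0,0,-20],"rot":[0,0,0],"gripper":40}
    - {"dp":[0,0,-25],"rot":[0,0,0],"gripper":40}
    - {"dp":[0,0,-25],"rot":[0,0,0],"gripper":40}
    - {"dp":[-20,0,-25],"rot":[0,0,0],"gripper":40}
    - {"dp":[-20,0,-10],"rot":[0,0,0],"gripper":40}
    - {"dp":[-20,0,0],"rot":[0,0,0],"gripper":40}
    - {"dp":[0,0,0],"rot":[0,0,0],"gripper":40}
    - {"dp":[0,0,0],"rot":[0,0,0],"gripper":40}
    - {"dp":[0,0,0],"rot":[0,0,0],"gripper":40}

```text
t: 18.83
position: [0.4768, 0.0503, 0.1669]
eef_rot: [0.811, 0.585, 0.0, -0.0]
ft_force: [0.7, -0.1, -0.5]
finger_gap: 0.466
finger_force: 0.0
```

Run:
```python
from h import *
m=manip.camera_model('wrist');w=manip.read_camera('wrist');s=manip.state();print(s['t'],s['position'],s['ft_force'],s['finger_gap'],s['finger_force'])
t=manip.read_camera('scene')
save('w6',np.hstack([w,cv2.resize(t[150:230,210:270],(288,384),interpolation=0)]))
hs=cv2.cvtColor(w,cv2.COLOR_RGB2HSV);o=cv2.inRange(hs,(3,150,60),(25,255,255))
c=max(cv2.findContours(o,0,2)[0],key=cv2.contourArea);print(cv2.boundingRect(c))
for h in(.048,.053): print(h,cv2.minAreaRect(np.array([onz(m,*p,h,True)[:2]*1000 for p in c[:,0]]).astype(np.float32)))
```

```text
18.8833 [0.47673554 0.05046492 0.1666011 ] [-0.20936412  0.44610674  0.76775031] 0.47134478843803546 0.0
(182, 69, 138, 111)
0.048 ((496.3714904785156, 101.87248229980469), (99.56482696533203, 125.38275909423828), 72.84890747070312)
0.053 ((496.3902893066406, 102.0780029296875), (97.70361328125, 123.0389404296875), 72.84892272949219)
```

View pics/w6.png

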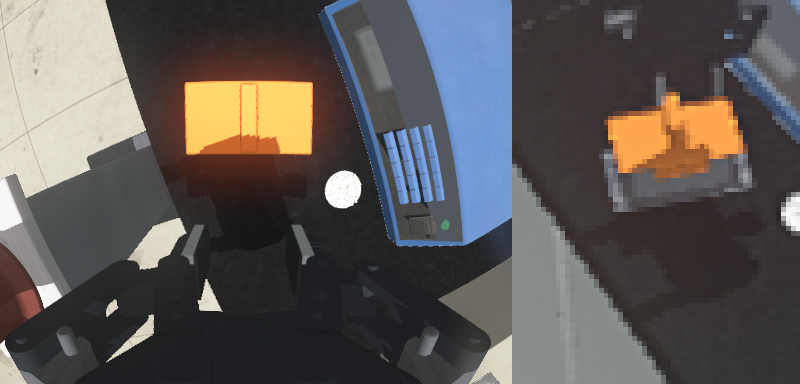

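The wrist view shows the cover square over the housing (185–312, 82–154) with nothing else disturbed, and the scene view shows it down on the walls with both ends level. The hard stop came at the rim height (plate about 48 mm), after the rise to 14 N and the fall to near zero. I hand in.

```bash
python3 -c "
from workcell import manip
print(manip.finish_job())"
```

```text
the job is handed in; nothing more can be done
None
```

The cover is on the housing and down to rim height. The force rose to about 14 N, fell to near zero and then met a hard stop, as both clips snapping would give. I held it at about 22 N for over half a second, released it and handed the job in at about 19 s; both catches were judged by force and height, not seen directly.

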